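# Hang the parts caddy back on its slanted rail

### The job

Hang the loose red caddy with the hook lip on the rack, in the middle of the empty bay: tip it, hook its lip over the slanted rail, then swing it down until it hangs upright and flat against the stop bar, and let go. Leave the other things on the bench where they are.

Things in the scene. Friction and masses are not known exactly. Their poses are not given: they have to be found in the camera images.
- caddy: Loose red plastic caddy to hang, upright on the bench, 0.2-0.4 kg. Origin: centre of the tray's underside; x from front to back, y across, z up. Tray 110 deep (x -55 to 55) x 100 wide, walls 4 thick; front and sides 52 high, back wall 80 high, outer face at x = 55. The hook lip is behind the back wall, the grip wall in the middle.
- caddy_grip (a point): Grip point in the caddy's grip wall, at (0, 0, 104) in its frame, same axes. The wall runs lengthwise (x -40 to 40), is 14 thick in y, and rises to z = 125, 73 above the tray's sides: pinch it across y, at any lean.
- caddy_hook (a point): Middle of the hook's pocket, (68, 0, 63) in the caddy's frame, same axes. Profile, 90 wide in y: arm (z 76-80) from the back wall to x = 85; leg (x 81-85) down to z = 46; return (z 46-50) from the leg's foot back to x = 68. Pocket 26 x 26 (x 55-81, z 50-76); only mouth: the 13 gap (x 55-68) between back wall and return, open downwards.
- bay: The rack's one empty bay (its place along the rail varies). Origin and axes: where the caddy's own lie when it hangs flat, centred in the bay, underside 85 above the bench. x away from the hanging side, y along the rail, z up. Bays are 135 apart: a centred caddy has some 35 free on either side. A blank white card stands behind it at x = 143, z 77 to 113.
- bay_rail (a point): Rail's centreline in mid-bay, (71, 0, 65) in the bay's frame, same axes. Flat steel bar along y, section 8 x 22; the 22 side leans 40 deg from vertical, top edge to +x. It enters the hook's mouth only with the caddy tipped about 40 (+-10) deg about y, underside out to -x, back wall along the bar; lower along the caddy's own z until the arm sits on it, then swing upright: it is caught.
- bay_stop (a point): Middle of the stop bar's front face, in mid-bay, (55, 0, 10) in the bay's frame, same axes. Fixed bar along y, 16 high, that the foot of the caddy's back wall rests against when it hangs flat. Inside the pocket the hung caddy has about 6 of play in x and 4 in z.
- rack: Fixed rack: base plate 480 long, two end posts (192 high, 444 apart inside), the slanted rail and the stop bar between them. Origin on the bench below the middle of the rail; x away from the hanging side, y along the rail.
- hung_a: Fixed caddy of the same shape, with stock in it, hanging on the rail in another bay; origin and axes as the caddy's.
- hung_b: Second fixed caddy like hung_a, in the remaining bay.
- tray: Bystander: plain open red tray 110 x 80 x 45, no hook and no grip wall; origin centre of its underside. Leave it where it is.
- tin: Bystander: round open steel tin, 76 across, 62 high; origin centre of its underside. Leave it where it is.
- tinbox: Bystander: square open aluminium tin 75 x 90 x 30; origin centre of its underside. Leave it where it is.
- glue: Bystander: white bottle, 36 across, 110 high; origin centre of its underside. Leave it where it is.
- wrench: Bystander: wrench 170 long, lying; origin at the middle of its length, near the bench. Leave it where it is.
- toolpost: Bystander: dark steel lathe tool post 60 x 50 x 56; origin centre of its underside. Leave it where it is.
- chuck: Bystander: steel ring 68 across, 34 high; origin centre of its underside. Leave it where it is.
Not all that is in view belongs to the job. What is shaped like the caddy but black is not meant.

How it is judged:
On the way:
1. the rail is inside the caddy's hook, in the empty bay, while the caddy is still tipped (x of caddy_hook in the frame of bay_rail between -0.014 and 0.014 m and z of caddy_hook in the frame of bay_rail between -0.014 and 0.014 m and y of caddy_hook in the frame of bay_rail between -0.03 and 0.03 m and angle between caddy's own z axis and vertical above 0.3 rad), for 0.1 s.
At the end, for the whole second after the job is handed in: The caddy hangs by its lip on the rail in the empty bay, released and at rest: its origin within 10 mm (x), 22 mm (y, along the rail) and 8 mm (z) of the bay's, upright within 0.14 rad, square to the rail within 0.1 rad, bearing on the rack (x of caddy in the frame of bay between -0.01 and 0.01 m and y of caddy in the frame of bay between -0.022 and 0.022 m and z of caddy in the frame of bay between -0.008 and 0.008 m and angle between caddy's own z axis and vertical below 0.14 rad and angle between the y axis of caddy and the y axis of bay, either way round below 0.1 rad and contact force between caddy and rack above 0.5 N and linear speed of caddy below 0.02 m/s and angular speed of caddy below 0.2 rad/s); the robot touches nothing.
It fails at once if a bystander on the bench was moved more than 30 mm (distance of any of tray, tin, tinbox, glue, wrench, toolpost, chuck from where it was at the start of the episode above 0.03 m).
It also fails if it takes over 58 s, if anything falls off the work surface, if the arm or the gripper's body presses on something with over 40 N, if the wrist force passes 120 N, or if a joint passes its speed limit or range.

### The arm

A 7-joint arm with a two-finger parallel gripper is mounted at the origin on the work surface. World frame = base frame: x ahead of the robot, y to its left, z up, the work surface at z = 0. Lengths are in m, angles in rad, forces in N, time in s.
With the tool pointing down it reaches from about 0.425 to 0.925 m from the base axis. Payload 6.8 kg.
Tool frame: the origin (TCP) lies at the very end of the fingers, on their centre line; the grasp point (between the pads) lies 19 mm behind it; z points along the fingers, y is the line along which they close (so a half turn about z gives the same grasp; the last joint's range is limited). The gripper opens to 85 mm and grips with 20 to 120 N. Pads are 22 mm wide; open, the fingers measure 114 mm over their backs; the gripper's body (76 mm by 85 mm) begins 54 mm behind the grasp point. The pads swing forward as they close: fully open they stand 13 mm farther back than shut.
Start: joints at [-1.259, 0.477, 0.022, 1.555, -0.011, 1.109, -0.083], TCP at [0.275, 0.616, 0.231] pointing down, gripper open.
Joint ranges: [-2.96, 2.96], [-0.34, 2.1], [-1.41, 1.46], [0.24, 2.44], [-1.37, 4.51], [0.17, 1.92], [-2.96, 2.96]. Speed limits (rad/s): [2.39, 2.39, 3.14, 3.14, 3.14, 3.14, 3.14].

### API

Orientations are given as a rotation vector (axis times angle).
In Python, from bench import monitor, optics, r gives the robot as it stands.
- The arm moves only by the shell command python3 -m crank 'ROWS' [OPENING] [FORCE]. ROWS is JSON, a list of rows, each a list of 2 entries, a list of its own where there are three numbers: the shift along the tool's x, y, z in cm, then the turn, a rotation vector about the tool's x, y, z in rad. A call has 1 to 5 rows; each row shifts and turns the commanded pose from where the row before left it, along the tool's axes as they then stand; what a row does not reach is not made up. A row lasts 1/10 s, in which the tool goes at most 50 mm and 8.59 degrees, less where a joint would pass 70% of its speed; a pose out of reach is approached as far as the arm can. A call is refused whole if a number of a shift passes 5 or a number of a turn 0.15, either way. A call with a gripper value outside its range is refused whole. OPENING is the finger opening in cm, from 0 to 8.54, set as the call begins (- or left out, the last holds). The fingers move at their own pace and stop on an object; FORCE is the grip in N (left out, the last holds). Time passes only in rows, so rows that do not move let the fingers close. It gives the time, the measured TCP pose, the force, the opening and the grip force at its end, in the units of the state.
- monitor.get_obs(): the state, without advancing time (a new reading comes with each control period).
- optics.grab_frame(name): name is "side" or "top" or "wrist"; returns (picture, depth): 420x560x3 uint8, red, green, blue; 420x560 float32, m along the optical axis (not along the pixel's ray), 0 where there is no reading.
- optics.camera_model(name): a dict with "vertical_fov" (degrees; the focal length in pixels is half the picture's height over the tangent of half this angle, whatever the lens; pixels are square), "cx", "cy" (the principal point, pixels), "R" (3x3) and "t" (3): a world point X has camera coordinates R X + t; the wrist camera has in their place "hand_eye" (4x4, takes a point from camera to tool coordinates, whose origin is the TCP and whose axes are the flange's). Camera axes: x right, y down, z forward; pixel columns grow to the right and rows downward; lengths in m; the calibration is good to about 2 mm. A picture is of the moment at which its call begins: read the wrist's pose just before it. camera_model takes no time and is no camera call.
- r.hand_in(): hands the job in; it is judged then, once.
The state is a dict: "clock": time; "joints": joint angles; "qvel": joint speeds; "tau": joint torques, N m; "tcp_pos": TCP position; "orientation": TCP orientation; "contact_force": force on the tool from outside, world axes, zero at the start; "moment": the same for the moment, N m; "grip_width": finger opening in m; "gripper_force": force on a finger pad.
Only numpy, scipy, OpenCV 4.12 (cv2) and the standard library are available. Lean on these libraries where they do the work, as an engineer would, in place of code of your own. Each camera call takes 0.05 s, during which the arm holds its last target. There are 200 camera calls.

## Working session

There is one attempt and no reset: what is moved stays moved. The work goes in short steps, Python scripts to look and compute and a shell command to move; the robot and the scene stay as the last step left them, time stands still between calls to the robot, and variables do not carry over. Pictures are saved under pics/ and viewed, at most 10 in all, crops included, and the job is handed in when it is done.

```bash
ls; mkdir -p pics; python3 - <<'E'
from bench import monitor, optics, r
import cv2,numpy as np
o=monitor.get_obs();print(o)
for n in("side","top"):
    p,d=optics.grab_frame(n);cv2.imwrite(f"pics/{n}0.png",p[:,:,::-1]);np.save(f"pics/{n}0.npy",d);print(n,optics.camera_model(n),(d>0).mean())
print(optics.camera_model("wrist"))
E
```

```text
pics
{'clock': 0.0, 'joints': array([-1.25909403,  0.47781666,  0.02233462,  1.55643588, -0.01148745,
        1.1092895 , -0.08310483]), 'qvel': array([ 6.06666490e-04, -1.93601223e-03, -1.05359716e-04,  4.10912286e-04,
       -2.91507025e-05, -2.35924057e-03,  8.26238591e-04]), 'tau': array([ 2.87454204e-04, -5.96457553e+01,  1.60771083e+00, -2.81198072e+01,
        1.24144630e-02,  9.13322379e-03,  1.09152538e-05]), 'tcp_pos': array([0.2748925 , 0.61585209, 0.23032108]), 'orientation': array([-6.54501176e-01, -3.07241546e+00,  2.83625424e-03]), 'contact_force': array([-0.36792525, -0.39500023, -0.4407193 ]), 'moment': array([-0.03378469, -0.01506979, -0.05106264]), 'gripper_force': 0.0, 'grip_width': 0.085695357906058}
side {'vertical_fov': 42.14645708450564, 'cx': 272.60642361959384, 'cy': 214.5811361714489, 'R': array([[ 8.78187356e-01, -4.78316595e-01,  4.50004615e-04],
       [-3.55381282e-01, -6.53107728e-01, -6.68696074e-01],
       [ 3.20142331e-01,  5.87080514e-01, -7.43535714e-01]]), 't': array([-0.53968151,  0.21092292,  1.45107514])} 0.995829081632653
top {'vertical_fov': 56.36636063265132, 'cx': 276.92675159608797, 'cy': 208.5198759321191, 'R': array([[-0.01060671, -0.99992999,  0.00524615],
       [-0.98020481,  0.0093599 , -0.19776484],
       [ 0.19770189, -0.00723994, -0.98023545]]), 't': array([-0.1374625 ,  0.56972339,  0.92977819])} 0.9961479591836735
{'vertical_fov': 64.33205066738498, 'cx': 282.51493060614433, 'cy': 210.66997532285882, 'hand_eye': array([[-2.07658346e-03, -9.52752048e-01, -3.03742032e-01,
         7.72157425e-02],
       [ 9.99997842e-01, -1.99936593e-03, -5.65213151e-04,
        -7.71250828e-04],
       [-6.87834820e-05, -3.03742550e-01,  9.52754144e-01,
        -1.42512684e-01],
       [ 0.00000000e+00,  0.00000000e+00,  0.00000000e+00,
         1.00000000e+00]])}
```

View pics/side0.png

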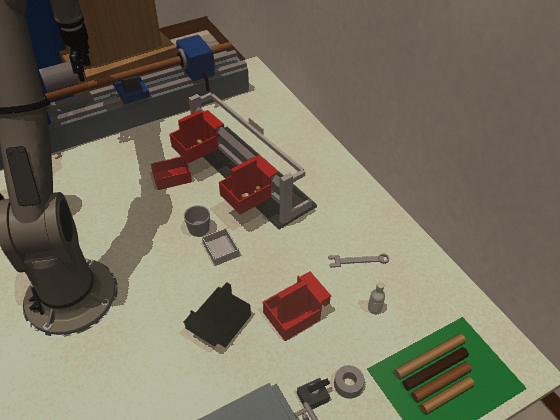

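View pics/top0.png

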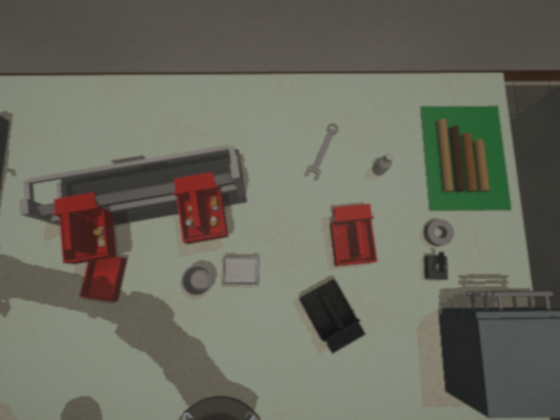

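The candidates for the caddy, with side and top pixels:
- **Loose red caddy:** side (297,305), top (353,237). It has the lip and grip wall, so this is my choice.
- **Hung caddies:** side (195,132), top (85,228), and side (248,183), top (201,208). Both are already on the rail.
- **Plain red tray:** side (171,174), top (103,278).
- **Black lookalike:** side (218,315), top (331,315).

The empty bay looks like the middle one, with the white card at top (128,159) and side (257,126). Next I'll measure both.

```bash
cat > h.py <<'E'
import numpy as np,cv2
from bench import monitor, optics
from scipy.spatial.transform import Rotation as Ro
def cloud(n,d,pose=None):
    m=optics.camera_model(n);f=210/np.tan(np.radians(m["vertical_fov"])/2)
    v,u=np.mgrid[0:420,0:560]
    c=np.dstack([(u-m["cx"])/f*d,(v-m["cy"])/f*d,d])
    if n=="wrist":
        H=m["hand_eye"];c=c@H[:3,:3].T+H[:3,3]
        return c@Ro.from_rotvec(pose["orientation"]).as_matrix().T+pose["tcp_pos"]
    return (c-m["t"])@m["R"]
def red(p):
    h=cv2.cvtColor(p,cv2.COLOR_RGB2HSV)
    return ((h[...,0]<8)|(h[...,0]>172))&(h[...,1]>150)&(h[...,2]>50)
E
python3 - <<'E'
from h import *
for n in("side","top"):
    p=cv2.imread(f"pics/{n}0.png")[:,:,::-1].copy();d=np.load(f"pics/{n}0.npy");P=cloud(n,d)
    k,l,s,c=cv2.connectedComponentsWithStats((red(p)&(d>0)).astype(np.uint8))
    for i in range(1,k):
        if s[i,4]<150: continue
        Q=P[l==i];print(n,i,s[i],c[i].round(),"z 2/98%",np.percentile(Q[:,2],[2,50,99]).round(3))
        for a,b in((.112,.135),(.07,.088),(.197,.22),(.155,.173)):
            m=(Q[:,2]>a)&(Q[:,2]<b)
            if m.sum()>20:
                (cx,cy),(w,hh),an=cv2.minAreaRect((Q[m,:2]*1000).astype(np.float32));print("  band",a,m.sum(),round(cx),round(cy),round(w),round(hh),round(an,1),"zmed",Q[m,2].mean().round(4))
    # bench & rack features
    for (u,v) in ([(257,126),(200,97),(300,172)] if n=="side" else [(128,159),(60,182),(235,150),(150,155)]):
        print(n,(u,v),P[v-2:v+3,u-2:u+3].reshape(-1,3).mean(0).round(3),P[v,u].round(3))
    print("bench",P[{'side':330,'top':330}[n],{'side':160,'top':250}[n]].round(4))
p=cv2.imread("pics/side0.png")
cv2.imwrite("pics/crop1.png",cv2.resize(np.hstack([p[255:355,245:345],p[80:180,190:290]]),None,fx=4,fy=4,interpolation=2))
E
```

```text
side 1 [ 151  110   73   80 2689] [187. 148.] z 2/98% [-0.001  0.112  0.207]
  band 0.112 494 493 293 114 109 9.2 zmed 0.1241
  band 0.07 52 491 295 109 103 10.6 zmed 0.0851
  band 0.197 131 493 295 81 21 10.4 zmed 0.2044
  band 0.155 333 523 289 133 88 19.7 zmed 0.1626
side 2 [ 219  155   59   59 2034] [248. 184.] z 2/98% [0.086 0.133 0.209]
  band 0.112 564 538 28 112 105 10.4 zmed 0.124
  band 0.07 59 536 29 107 101 10.6 zmed 0.0853
  band 0.197 156 538 27 81 19 4.4 zmed 0.2055
  band 0.155 383 575 20 137 88 28.0 zmed 0.1629
side 3 [ 263  272   68   69 2054] [296. 305.] z 2/98% [-0.001  0.051  0.125]
  band 0.112 189 482 -340 79 17 5.2 zmed 0.1221
  band 0.07 512 507 -341 131 98 8.2 zmed 0.0781
side (257, 126) [0.667 0.196 0.171] [0.656 0.174 0.191]
side (200, 97) [0.584 0.44  0.151] [0.574 0.412 0.172]
side (300, 172) [ 0.678 -0.043  0.174] [ 0.676 -0.046  0.177]
bench [ 0.1718 -0.2171 -0.0007]
top 1 [ 174  173   52   69 1759] [200. 204.] z 2/98% [0.087 0.162 0.212]
  band 0.112 84 539 32 108 96 9.2 zmed 0.1263
  band 0.07 97 543 38 92 87 8.8 zmed 0.087
  band 0.197 269 540 34 79 15 9.6 zmed 0.2092
  band 0.155 629 564 36 126 93 9.6 zmed 0.1652
top 4 [  54  193   68  107 2949] [ 90. 243.] z 2/98% [0.002 0.119 0.212]
  band 0.112 262 494 298 107 100 9.5 zmed 0.1269
  band 0.07 58 483 304 109 85 24.0 zmed 0.0871
  band 0.197 315 495 300 79 16 9.1 zmed 0.2095
  band 0.155 677 519 301 126 95 10.8 zmed 0.1653
top 8 [ 333  205   43   60 1531] [351. 234.] z 2/98% [0.001 0.052 0.127]
  band 0.112 204 484 -334 79 14 5.1 zmed 0.1249
  band 0.07 485 507 -331 124 88 4.6 zmed 0.0802
top (128, 159) [0.658 0.189 0.188] [0.658 0.189 0.186]
top (60, 182) [0.652 0.427 0.025] [0.648 0.419 0.038]
top (235, 150) [ 0.722 -0.037  0.065] [ 0.74  -0.032  0.014]
top (150, 155) [0.73  0.2   0.008] [0.732 0.202 0.002]
bench [ 0.2694 -0.0727 -0.0007]
```

View pics/crop1.png

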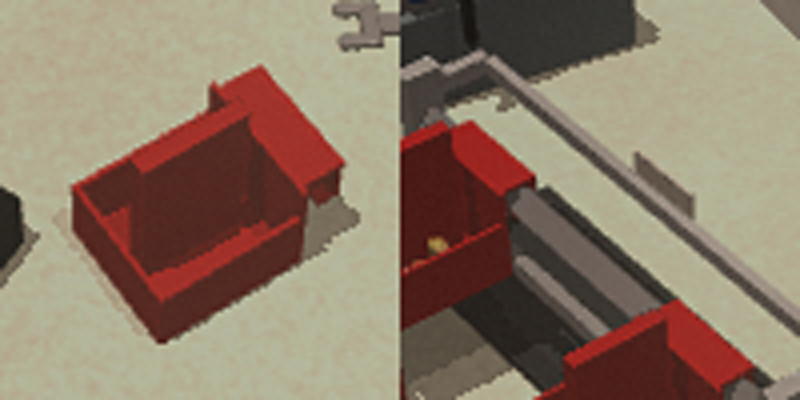

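The crop confirms the choice. The loose caddy has its lip at the upper right and its grip wall, and the bay between the two hung caddies is empty with the rail visible. From the top view, the loose caddy's grip is near (0.484,-0.336) at yaw 5°. The bay's grip is near (0.517,0.166) at yaw 9.6°.

I'll grip with a 30° lean so the tool stays near vertical while hooking.

```bash
cat >> h.py <<'E'
def Rt(psi,L):
    c,s=np.cos(psi),np.sin(psi);z=np.array([np.sin(L)*c,np.sin(L)*s,-np.cos(L)]);y=np.array([-s,c,0])
    return np.column_stack([np.cross(y,z),y,z])
def far(wps,o=None):
    """wps: (pos, yaw deg, lean deg, n rows); prints shift (cm) and turn (rad) per row in tool axes"""
    o=o or monitor.get_obs();p=np.array(o["tcp_pos"]);R=Ro.from_rotvec(o["orientation"])
    for q,ps,L,n in wps:
        w=(R.inv()*Ro.from_matrix(Rt(*np.radians([ps,L])))).as_rotvec()/n;dp=(np.array(q)-p)/n
        for k in range(n):
            print((R.as_matrix().T@dp*100).round(2).tolist(),w.round(3).tolist());R=R*Ro.from_rotvec(w)
        p=np.array(q);print('--')
E
python3 - <<'E'
from h import *
g=np.array([.484,-.336,.104]);d=Rt(*np.radians([5,30]))[:,2]
far([((.45,.30,.31),0,0,9),((.46,-.20,.29),5,15,11),(g+d*.019-d*.08,5,30,6)])
E
```

```text
[-3.21, -2.41, -0.88] [-0.0, -0.0, -0.047]
[-3.09, -2.56, -0.88] [-0.0, -0.0, -0.047]
[-2.97, -2.7, -0.88] [-0.0, -0.0, -0.047]
[-2.84, -2.84, -0.88] [-0.0, -0.0, -0.047]
[-2.7, -2.97, -0.88] [-0.0, -0.0, -0.047]
[-2.56, -3.09, -0.88] [-0.0, -0.0, -0.047]
[-2.42, -3.2, -0.88] [-0.0, -0.0, -0.047]
[-2.26, -3.31, -0.88] [-0.0, -0.0, -0.047]
[-2.11, -3.42, -0.88] [-0.0, -0.0, -0.047]
--
[-0.09, -4.55, 0.18] [-0.001, -0.024, -0.008]
[-0.05, -4.55, 0.18] [-0.001, -0.024, -0.008]
[-0.01, -4.55, 0.17] [-0.001, -0.024, -0.008]
[0.03, -4.55, 0.17] [-0.001, -0.024, -0.008]
[0.07, -4.55, 0.16] [-0.001, -0.024, -0.008]
[0.11, -4.55, 0.16] [-0.001, -0.024, -0.008]
[0.15, -4.55, 0.15] [-0.001, -0.024, -0.008]
[0.19, -4.54, 0.14] [-0.001, -0.024, -0.008]
[0.23, -4.54, 0.13] [-0.001, -0.024, -0.008]
[0.27, -4.54, 0.12] [-0.001, -0.024, -0.008]
[0.3, -4.54, 0.11] [-0.001, -0.024, -0.008]
--
[0.87, -2.29, 2.06] [0.0, -0.044, 0.0]
[0.96, -2.29, 2.02] [0.0, -0.044, 0.0]
[1.05, -2.29, 1.98] [0.0, -0.044, 0.0]
[1.13, -2.29, 1.93] [0.0, -0.044, 0.0]
[1.22, -2.29, 1.88] [0.0, -0.044, 0.0]
[1.3, -2.29, 1.83] [0.0, -0.044, 0.0]
--
```

```bash
python3 -m crank '[[[-3.2,-2.4,-1.8],[0,0,-0.047]],[[-3.1,-2.6,-1.8],[0,0,-0.047]],[[-3,-2.7,-1.8],[0,0,-0.047]],[[-2.8,-2.8,-1.8],[0,0,-0.047]],[[-2.7,-3,-0.8],[0,0,-0.047]]]' 8.5 20
python3 -m crank '[[[-2.6,-3.1,0],[0,0,-0.047]],[[-2.4,-3.2,0],[0,0,-0.047]],[[-2.3,-3.3,0],[0,0,-0.047]],[[-2.1,-3.4,0],[0,0,-0.047]],[[-0.1,-4.5,0.2],[0,-0.024,-0.008]]]'
python3 -m crank '[[[0,-4.5,0.2],[0,-0.024,-0.008]],[[0,-4.5,0.2],[0,-0.024,-0.008]],[[0,-4.5,0.2],[0,-0.024,-0.008]],[[0,-4.5,0.2],[0,-0.024,-0.008]],[[0.1,-4.5,0.2],[0,-0.024,-0.008]]]'
python3 - <<'E'
from h import *
g=np.array([.484,-.336,.104]);d=Rt(*np.radians([5,30]))[:,2]
far([((.46,-.20,.28),5,15,6),(g+d*.019-d*.08,5,30,6)])
E
```

```text
clock: 0.6
tcp_pos: [0.3732, 0.4396, 0.3128]
orientation: [0.287, 3.128, 0.003]
contact_force: [0.5, -0.1, 0.6]
grip_width: 0.0847
gripper_force: 0.0
clock: 1.1
tcp_pos: [0.4543, 0.2543, 0.309]
orientation: [-0.017, 3.116, -0.0]
contact_force: [0.5, -0.7, 0.1]
grip_width: 0.085
gripper_force: 0.0
clock: 1.6
tcp_pos: [0.4575, 0.0288, 0.2992]
orientation: [-0.077, 2.996, 0.0]
contact_force: [1.1, 0.4, 0.7]
grip_width: 0.0849
gripper_force: 0.0
[0.2, -3.81, 0.31] [-0.002, -0.02, -0.006]
[0.23, -3.81, 0.3] [-0.002, -0.02, -0.006]
[0.26, -3.81, 0.29] [-0.002, -0.02, -0.006]
[0.28, -3.81, 0.27] [-0.002, -0.02, -0.006]
[0.31, -3.81, 0.26] [-0.002, -0.02, -0.006]
[0.34, -3.8, 0.25] [-0.002, -0.02, -0.006]
--
[0.83, -2.29, 1.9] [0.0, -0.044, 0.0]
[0.91, -2.29, 1.87] [0.0, -0.044, 0.0]
[0.99, -2.29, 1.82] [0.0, -0.044, 0.0]
[1.07, -2.29, 1.78] [0.0, -0.044, 0.0]
[1.15, -2.29, 1.73] [0.0, -0.044, 0.0]
[1.22, -2.29, 1.68] [0.0, -0.044, 0.0]
--
```

```bash
python3 -m crank '[[[0.2,-3.8,0.3],[0,-0.02,-0.006]],[[0.2,-3.8,0.3],[0,-0.02,-0.006]],[[0.2,-3.8,0.3],[0,-0.02,-0.006]],[[0.3,-3.8,0.3],[0,-0.02,-0.006]],[[0.3,-3.8,0.3],[0,-0.02,-0.006]]]'
python3 -m crank '[[[0.3,-3.8,0.3],[0,-0.02,-0.006]],[[0.8,-2.3,1.9],[0,-0.044,0]],[[0.9,-2.3,1.9],[0,-0.044,0]],[[1,-2.3,1.8],[0,-0.044,0]],[[1.1,-2.3,1.8],[0,-0.044,0]]]'
python3 -m crank '[[[1.1,-2.3,1.7],[0,-0.044,0]],[[1.2,-2.3,1.7],[0,-0.044,0]],[[0,0,0],[0,0,0]]]'
python3 - <<'E'
from h import *
g=np.array([.484,-.336,.104]);d=Rt(*np.radians([5,30]))[:,2]
o=monitor.get_obs()
p,dd=optics.grab_frame("wrist");cv2.imwrite("pics/w1.png",p[:,:,::-1])
P=cloud("wrist",dd,o);Q=P[red(p)&(dd>0)]
m=(Q[:,2]>.112)&(Q[:,2]<.135);print(m.sum(),cv2.minAreaRect((Q[m,:2]*1000).astype(np.float32)),Q[m].mean(0),np.percentile(Q[:,2],99))
far([(g+d*.019,5,30,3)],o)
E
```

```text
clock: 2.1
tcp_pos: [0.4603, -0.1611, 0.2833]
orientation: [-0.119, 2.894, 0.001]
contact_force: [0.8, -0.3, -0.8]
grip_width: 0.0851
gripper_force: 0.0
clock: 2.6
tcp_pos: [0.4579, -0.2862, 0.2021]
orientation: [-0.122, 2.707, 0.013]
contact_force: [0.2, 1.0, 1.0]
grip_width: 0.085
gripper_force: 0.0
clock: 2.9
tcp_pos: [0.4537, -0.3038, 0.1846]
orientation: [-0.117, 2.698, 0.013]
contact_force: [-0.0, -0.1, 0.6]
grip_width: 0.0849
gripper_force: 0.0
2286 ((483.63140869140625, -337.1737365722656), (81.11197662353516, 14.210175514221191), 4.901571273803711) [ 0.47461205 -0.33700434  0.12322304] 0.12540118722579
[0.27, -1.12, 3.46] [-0.003, -0.027, 0.001]
[0.37, -1.13, 3.45] [-0.003, -0.027, 0.001]
[0.46, -1.14, 3.43] [-0.003, -0.027, 0.001]
--
```

View pics/w1.png

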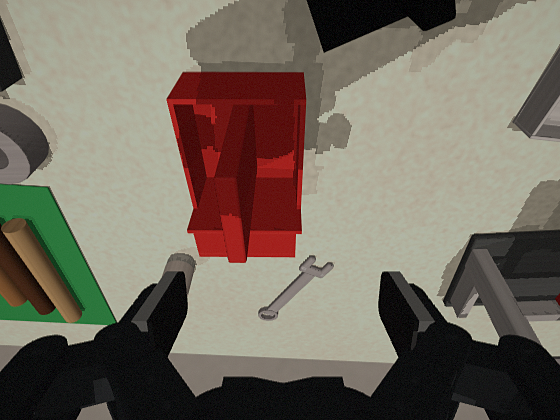

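The wrist view shows the red caddy at (240,165), grip wall along columns 220–255, lip at row 220, with clear space on both sides. The last rows fell short, so I'll check the joints.

```bash
python3 - <<'E'
from h import *
o=monitor.get_obs();print(o["joints"].round(3),Ro.from_rotvec(o["orientation"]).as_matrix().round(3).tolist())
E
```

```text
[ 0.313  0.203  0.371  2.184 -0.745  0.551  2.926] [[-0.9, -0.086, 0.427], [-0.082, 0.996, 0.028], [-0.428, -0.01, -0.904]]
```

Joint 7 is near its limit, at 2.93. The same grasp turned half a turn is comfortable, so I'll back off a little and turn +π about the tool's z.

```bash
T='see rows'; python3 -m crank '[[[0,0,-3],[0,0,0.15]],[[0,0,0],[0,0,0.15]],[[0,0,0],[0,0,0.15]],[[0,0,0],[0,0,0.15]],[[0,0,0],[0,0,0.15]]]'
python3 -m crank '[[[0,0,0],[0,0,0.15]],[[0,0,0],[0,0,0.15]],[[0,0,0],[0,0,0.15]],[[0,0,0],[0,0,0.15]],[[0,0,0],[0,0,0.15]]]'
python3 -m crank '[[[0,0,0],[0,0,0.15]],[[0,0,0],[0,0,0.15]],[[0,0,0],[0,0,0.15]],[[0,0,0],[0,0,0.15]],[[0,0,0],[0,0,0.15]]]'
python3 -m crank '[[[0,0,0],[0,0,0.15]],[[0,0,0],[0,0,0.15]],[[0,0,0],[0,0,0.15]],[[0,0,0],[0,0,0.15]],[[0,0,0],[0,0,0.15]]]'
sed -i 's/    return np.column_stack(\[np.cross(y,z),y,z\])/    return np.column_stack([-np.cross(y,z),-y,z])/' h.py
python3 - <<'E'
from h import *
o=monitor.get_obs();print(o["joints"].round(3))
g=np.array([.484,-.337,.104]);d=Rt(*np.radians([5,30]))[:,2]
far([(g+d*.019-d*.07,5,30,5),(g+d*.019,5,30,3)],o)
E
```

```text
clock: 3.45
tcp_pos: [0.4443, -0.3013, 0.214]
orientation: [0.883, 2.575, 0.239]
contact_force: [0.2, 0.4, -0.5]
grip_width: 0.085
gripper_force: 0.0
clock: 3.95
tcp_pos: [0.4444, -0.3012, 0.2139]
orientation: [1.809, 2.125, 0.44]
contact_force: [-0.2, -0.5, -0.6]
grip_width: 0.085
gripper_force: 0.0
clock: 4.45
tcp_pos: [0.4444, -0.3012, 0.214]
orientation: [2.558, 1.366, 0.598]
contact_force: [-0.2, 0.1, 0.2]
grip_width: 0.0846
gripper_force: 0.0
clock: 4.95
tcp_pos: [0.4444, -0.3011, 0.214]
orientation: [3.024, 0.351, 0.687]
contact_force: [0.1, -0.3, -0.5]
grip_width: 0.0853
gripper_force: 0.0
[-0.121  0.177  0.876  2.195 -0.787  0.657 -0.02 ]
[-0.48, 0.71, 1.29] [0.0, 0.016, 0.029]
[-0.48, 0.73, 1.28] [0.0, 0.016, 0.029]
[-0.48, 0.74, 1.27] [0.0, 0.016, 0.029]
[-0.48, 0.76, 1.26] [0.0, 0.016, 0.029]
[-0.47, 0.77, 1.26] [0.0, 0.016, 0.029]
--
[0.0, 0.0, 2.33] [-0.0, -0.0, 0.0]
[0.0, 0.0, 2.33] [-0.0, -0.0, 0.0]
[0.0, 0.0, 2.33] [-0.0, -0.0, 0.0]
--
```

```bash
python3 -m crank '[[[-0.5,0.7,1.3],[0,0.016,0.029]],[[-0.5,0.7,1.3],[0,0.016,0.029]],[[-0.5,0.8,1.3],[0,0.016,0.029]],[[-0.5,0.8,1.3],[0,0.016,0.029]],[[-0.5,0.8,1.3],[0,0.016,0.029]]]'
python3 - <<'E'
from h import *
o=monitor.get_obs();print(o["joints"].round(3))
g=np.array([.484,-.337,.104]);d=Rt(*np.radians([5,30]))[:,2]
far([(g+d*.019,5,30,4)],o)
E
```

```text
clock: 5.45
tcp_pos: [0.4591, -0.3411, 0.1464]
orientation: [-3.014, -0.141, -0.809]
contact_force: [0.7, 0.6, -0.4]
grip_width: 0.0852
gripper_force: 0.0
[ 0.156  0.388  0.714  2.201 -1.252  0.682  0.349]
[0.01, -0.05, 1.71] [0.001, -0.0, 0.002]
[0.01, -0.05, 1.71] [0.001, -0.0, 0.002]
[0.02, -0.05, 1.71] [0.001, -0.0, 0.002]
[0.02, -0.05, 1.71] [0.001, -0.0, 0.002]
--
```

```bash
python3 -m crank '[[[0,0,1.7],[0,0,0]],[[0,0,1.7],[0,0,0]],[[0,0,1.7],[0,0,0]],[[0.1,-0.1,1.7],[0,0,0]],[[0,0,0],[0,0,0]]]'
python3 -m crank '[[[0,0,0],[0,0,0]],[[0,0,0],[0,0,0]],[[0,0,0],[0,0,0]],[[0,0,0],[0,0,0]],[[0,0,0],[0,0,0]]]' 0 90
python3 -m crank '[[[0,0,0],[0,0,0]],[[0,0,0],[0,0,0]],[[0,0,0],[0,0,0]]]'
python3 - <<'E'
from h import *
o=monitor.get_obs();print(o["joints"].round(3),Ro.from_rotvec(o["orientation"]).as_matrix().round(3).tolist())
g=o["tcp_pos"]
far([(g+[0,0,.1],5,30,4),(g+[-.01,.1,.19],6,30,5)],o)
E
```

```text
clock: 5.95
tcp_pos: [0.4941, -0.3352, 0.0869]
orientation: [-3.011, -0.145, -0.807]
contact_force: [-0.8, 0.7, -0.6]
grip_width: 0.0853
gripper_force: 0.0
clock: 6.45
tcp_pos: [0.4921, -0.3376, 0.0875]
orientation: [-3.013, -0.139, -0.807]
contact_force: [0.6, -4.9, -7.5]
grip_width: 0.0133
gripper_force: 89.4
clock: 6.75
tcp_pos: [0.4916, -0.3378, 0.087]
orientation: [-3.013, -0.137, -0.806]
contact_force: [-0.5, 1.7, 0.7]
grip_width: 0.0127
gripper_force: 88.3
[ 0.423  0.467  0.326  2.171 -1.36   0.512  0.434] [[0.863, 0.09, 0.497], [0.08, -0.996, 0.041], [0.499, 0.004, -0.867]]
[1.25, 0.01, -2.17] [0.001, 0.0, 0.001]
[1.25, 0.01, -2.17] [0.001, 0.0, 0.001]
[1.25, 0.01, -2.17] [0.001, 0.0, 0.001]
[1.25, 0.0, -2.17] [0.001, 0.0, 0.001]
--
[0.88, -2.01, -1.57] [0.002, -0.0, -0.003]
[0.88, -2.01, -1.57] [0.002, -0.0, -0.003]
[0.89, -2.01, -1.56] [0.002, -0.0, -0.003]
[0.9, -2.01, -1.56] [0.002, -0.0, -0.003]
[0.9, -2.01, -1.56] [0.002, -0.0, -0.003]
--
```

```bash
python3 -m crank '[[[1.2,0,-2.2],[0,0,0]],[[1.2,0,-2.2],[0,0,0]],[[1.2,0,-2.2],[0,0,0]],[[1.2,0,-2.2],[0,0,0]],[[0.9,-2,-1.6],[0,0,0]]]'
python3 -m crank '[[[0.9,-2,-1.6],[0,0,0]],[[0.9,-2,-1.6],[0,0,0]],[[0.9,-2,-1.6],[0,0,0]],[[0.9,-2,-1.6],[0,0,0]],[[0.9,-2,-1.6],[0,0,0]]]'
python3 - <<'E'
from h import *
o=monitor.get_obs();print(o["joints"].round(3),Ro.from_rotvec(o["orientation"]).as_matrix().round(3).tolist())
far([((.44,.17,.33),9.6,25,12)],o)
E
```

```text
clock: 7.25
tcp_pos: [0.4874, -0.3211, 0.2074]
orientation: [-3.018, -0.132, -0.809]
contact_force: [0.2, 0.2, -3.6]
grip_width: 0.0132
gripper_force: 88.1
clock: 7.75
tcp_pos: [0.4766, -0.217, 0.297]
orientation: [-3.014, -0.136, -0.804]
contact_force: [0.3, 0.6, -3.9]
grip_width: 0.0131
gripper_force: 88.0
[-0.034 -0.072  0.491  2.181 -0.407  0.608 -0.73 ] [[0.863, 0.089, 0.496], [0.079, -0.996, 0.041], [0.498, 0.004, -0.867]]
[0.13, -3.24, -0.26] [0.003, -0.007, -0.006]
[0.15, -3.24, -0.25] [0.003, -0.007, -0.006]
[0.16, -3.24, -0.24] [0.003, -0.007, -0.006]
[0.18, -3.24, -0.23] [0.003, -0.007, -0.006]
[0.2, -3.24, -0.22] [0.003, -0.007, -0.006]
[0.21, -3.24, -0.21] [0.003, -0.007, -0.006]
[0.23, -3.24, -0.2] [0.003, -0.007, -0.006]
[0.25, -3.24, -0.19] [0.003, -0.007, -0.006]
[0.26, -3.24, -0.18] [0.003, -0.007, -0.006]
[0.28, -3.23, -0.18] [0.003, -0.007, -0.006]
[0.3, -3.23, -0.17] [0.003, -0.007, -0.006]
[0.31, -3.23, -0.16] [0.003, -0.007, -0.006]
--
```

```bash
python3 - <<'E'
from h import *
far([((.45,.168,.335),9.6,0,10)])
E
```

```text
[0.26, -3.86, -0.3] [0.002, -0.052, -0.008]
[0.28, -3.86, -0.31] [0.002, -0.052, -0.008]
[0.29, -3.85, -0.31] [0.002, -0.052, -0.008]
[0.3, -3.85, -0.32] [0.002, -0.052, -0.008]
[0.32, -3.85, -0.33] [0.002, -0.052, -0.008]
[0.33, -3.85, -0.33] [0.002, -0.052, -0.008]
[0.34, -3.85, -0.34] [0.002, -0.052, -0.008]
[0.35, -3.85, -0.35] [0.002, -0.052, -0.008]
[0.36, -3.84, -0.36] [0.002, -0.052, -0.008]
[0.37, -3.84, -0.37] [0.002, -0.052, -0.008]
--
```

```bash
python3 -m crank '[[[0.3,-3.9,-0.3],[0,-0.052,-0.008]],[[0.3,-3.9,-0.3],[0,-0.052,-0.008]],[[0.3,-3.9,-0.3],[0,-0.052,-0.008]],[[0.3,-3.9,-0.3],[0,-0.052,-0.008]],[[0.3,-3.9,-0.3],[0,-0.052,-0.008]]]'
python3 -m crank '[[[0.3,-3.8,-0.3],[0,-0.052,-0.008]],[[0.3,-3.8,-0.3],[0,-0.052,-0.008]],[[0.4,-3.8,-0.4],[0,-0.052,-0.008]],[[0.4,-3.8,-0.4],[0,-0.052,-0.008]],[[0.4,-3.8,-0.4],[0,-0.052,-0.008]]]'
python3 -m crank '[[[0,0,0],[0,-0.06,0]],[[0,0,0],[0,-0.06,0]],[[0,0,0],[0,-0.06,0]],[[0,0,0],[0,0,0]]]'
python3 - <<'E'
from h import *
o=monitor.get_obs();R=Ro.from_rotvec(o["orientation"]).as_matrix();print(o["joints"].round(3),R.round(3).tolist())
for n in("side","top"):
    p,d=optics.grab_frame(n);cv2.imwrite(f"pics/{n}2.png",p[:,:,::-1]);np.save(f"pics/{n}2.npy",d)
E
```

```text
clock: 8.25
tcp_pos: [0.4639, -0.0237, 0.3143]
orientation: [3.105, 0.199, 0.411]
contact_force: [1.0, 0.6, -4.5]
grip_width: 0.0131
gripper_force: 88.1
clock: 8.75
tcp_pos: [0.4524, 0.167, 0.3304]
orientation: [3.106, 0.258, 0.005]
contact_force: [1.3, -0.6, -3.0]
grip_width: 0.0129
gripper_force: 88.0
clock: 9.15
tcp_pos: [0.4538, 0.1656, 0.3293]
orientation: [3.08, 0.251, -0.272]
contact_force: [0.7, -0.3, -4.2]
grip_width: 0.0128
gripper_force: 88.5
[-0.343  0.186 -0.136  1.75  -0.006  1.385 -1.885] [[0.972, 0.164, -0.171], [0.157, -0.986, -0.053], [-0.177, 0.025, -0.984]]
```

View pics/side2.png

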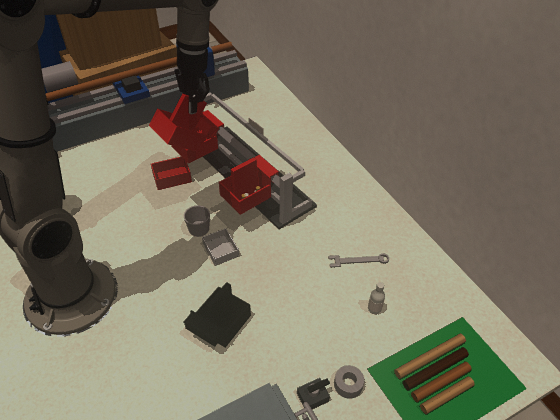

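View pics/top2.png

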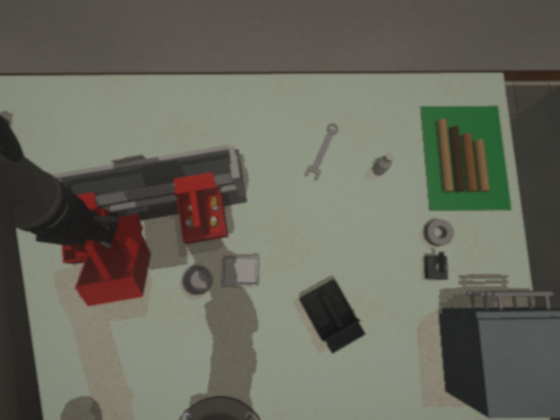

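Side view: the caddy is held tipped at (190,130), above and in front of the empty bay. Top view: it is at (115,265), with the rail at (150,195) still free. Next I'll look with the wrist camera for the caddy-to-rail relation.

```bash
python3 - <<'E'
from h import *
o=monitor.get_obs();p,d=optics.grab_frame("wrist");cv2.imwrite("pics/w2.png",p[:,:,::-1]);np.save("pics/w2.npy",d)
np.savez("pics/w2o.npz",tcp_pos=o["tcp_pos"],orientation=o["orientation"]);print(o["tcp_pos"])
E
```

```text
[0.45293468 0.16564033 0.32994377]
```

View pics/w2.png

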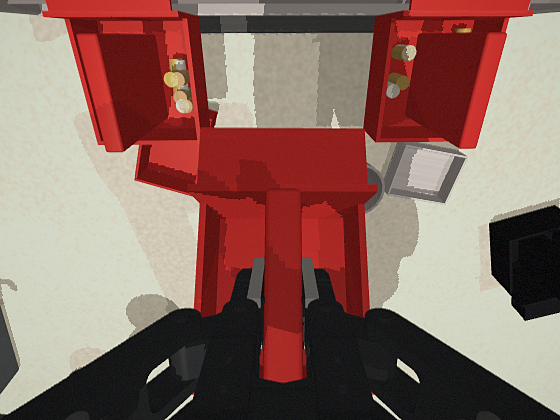

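The wrist view shows my caddy's lip at (285,160) and its grip wall along column 283. The two hung caddies are at (145,80) and (430,80), and the rail is at the top edge (290,8). I'll fit planes for the lip and the wall top.

```bash
python3 - <<'E'
from h import *
o=dict(np.load("pics/w2o.npz"));p=cv2.imread("pics/w2.png")[:,:,::-1].copy();d=np.load("pics/w2.npy")
P=cloud("wrist",d,o);m=red(p)&(d>0)
R=Ro.from_rotvec(o["orientation"]).as_matrix()
# expected caddy pose in tool from the grasp
Rg=Ro.from_rotvec([-3.013,-.137,-.806]).as_matrix();tg=np.array([.4916,-.3378,.087])
Rc0=Ro.from_euler('z',4.9,degrees=True).as_matrix();c0=np.array([.484,-.337,0])
Rtc=Rg.T@Rc0;ttc=Rg.T@(c0-tg);print("tool->caddy",Ro.from_matrix(Rtc).as_rotvec().round(3),ttc.round(4), "grip in tool",(ttc+Rtc@[0,0,.104]).round(4))
Rc=R@Rtc;c=o["tcp_pos"]+R@ttc;print("expected caddy",c.round(4),"z axis",Rc[:,2].round(3),"tip",np.degrees(np.arccos(Rc[2,2])).round(2))
def loc(u0,u1,v0,v1):
    M=np.zeros_like(m);M[v0:v1,u0:u1]=1;return (P[M&m]-c)@Rc
for nm,b in(("lip",(205,360,136,180)),("walltop",(273,294,200,320))):
    q=loc(*b);A=np.c_[q[:,:2],np.ones(len(q))];s=np.linalg.lstsq(A,q[:,2],rcond=None)[0];r_=q[:,2]-A@s
    k=abs(r_)<.004;s=np.linalg.lstsq(A[k],q[k,2],rcond=None)[0];print(nm,len(q),k.sum(),"slopes",s[:2].round(4),"z at mean",q[k].mean(0).round(4))
q=loc(150,400,100,200);k=abs(q[:,2]-.08)<.005;print("lip rect",cv2.minAreaRect((q[k,:2]*1000).astype(np.float32)))
q=loc(255,310,190,330);k=abs(q[:,2]-.125)<.005;print("wall rect",cv2.minAreaRect((q[k,:2]*1000).astype(np.float32)))
# hung caddies in world
for b in((50,130,0,150),(430,515,0,150)):
    M=np.zeros_like(m);M[b[2]:b[3],b[0]:b[1]]=1;q=P[M&m];k=(q[:,2]>.203);print("hung wall",k.sum(),q[k].mean(0).round(4),cv2.minAreaRect((q[k,:2]*1000).astype(np.float32)))
q=P[2:14,220:360].reshape(-1,3);print("rail?",q.reshape(12,140,3)[::3,70].round(4).tolist())
E
```

```text
tool->caddy [-3.033 -0.008 -0.811] [-0.0499 -0.0018  0.0716] grip in tool [ 0.002  -0.0014 -0.0185]
expected caddy [0.3921 0.1557 0.2681] z axis [0.632 0.121 0.766] tip 40.03
lip 6794 6794 slopes [-0.001   0.0065] z at mean [ 0.0697 -0.0017  0.0802]
walltop 2510 2510 slopes [0.0011 0.0092] z at mean [ 0.0125 -0.0022  0.1251]
lip rect ((69.14617156982422, -1.7432861328125), (100.26390838623047, 36.8171501159668), 89.92448425292969)
wall rect ((13.402924537658691, -2.1477794647216797), (51.71625900268555, 14.050936698913574), 0.1961739957332611)
hung wall 2731 [0.4992 0.2968 0.2091] ((495.6387939453125, 297.269775390625), (78.22850799560547, 15.231937408447266), 9.697541236877441)
hung wall 2697 [0.5425 0.0339 0.209 ] ((539.275390625, 32.063846588134766), (79.61346435546875, 15.1100492477417), 9.336823463439941)
rail? [[0.5779, 0.1748, 0.1442], [0.579, 0.1731, 0.1029], [0.5768, 0.1727, 0.1016], [0.5744, 0.1723, 0.1033]]
```

```bash
cat >> h.py <<'E'
Rtc=Ro.from_rotvec([-3.033,-.008,-.811]).as_matrix();ttc=np.array([-.0499,-.0018,.0716])+Rtc@[.0005,-.0019,0];Rtc=Rtc@Ro.from_euler('x',.008).as_matrix()
B=np.array([.5175,.1647,.085]);Rb=Ro.from_euler('z',9.45,degrees=True).as_matrix()
def where(o):
    R=Ro.from_rotvec(o["orientation"]).as_matrix();Rc=R@Rtc;c=o["tcp_pos"]+R@ttc
    b=Rc.T@(B+Rb@[.071,0,.065]-c)
    e=Ro.from_matrix(Rb.T@Rc).as_euler('YXZ',degrees=True)
    print("caddy in bay mm",(Rb.T@(c-B)*1000).round(1),"bar in caddy mm",(b*1000).round(1),"tip,roll,yaw",e.round(2),"F",o["contact_force"].round(1),"t",o["clock"])
def plan(wps):
    """wps: tip deg, bar x,z in caddy mm, n rows, y offset"""
    o=monitor.get_obs();where(o);p=np.array(o["tcp_pos"]);R=Ro.from_rotvec(o["orientation"])
    for phi,bx,bz,n in wps:
        Rc=Rb@Ro.from_euler('y',phi,degrees=True).as_matrix();c=B+Rb@[.071,0,.065]-Rc@(np.array([bx,0,bz])/1000)
        R1=Ro.from_matrix(Rc@Rtc.T);q=c-R1.as_matrix()@ttc
        w=(R.inv()*R1).as_rotvec()/n;dp=(q-p)/n
        for k in range(n):
            print((R.as_matrix().T@dp*100).round(2).tolist(),w.round(3).tolist());R=R*Ro.from_rotvec(w)
        p=q;print('--')
E
python3 -c "
from h import *
plan([(40,80,0,2),(40,61.5,10,4)])"
```

```text
caddy in bay mm [-125.     9.9  183.2] bar in caddy mm [226.3  -5.8  35.3] tip,roll,yaw [39.98 -0.47 -1.12] F [-0.3 -0.4 -4.2] t 9.3
[7.22, 0.45, 2.12] [0.008, -0.0, -0.006]
[7.22, 0.51, 2.12] [0.008, -0.0, -0.006]
--
[0.28, -0.0, 0.45] [0.0, -0.0, 0.0]
[0.28, -0.0, 0.45] [0.0, -0.0, 0.0]
[0.28, -0.0, 0.45] [0.0, -0.0, 0.0]
[0.28, -0.0, 0.45] [0.0, -0.0, 0.0]
--
```

```bash
python3 -m crank '[[[2.9,0.2,0.8],[0.003,0,-0.003]],[[2.9,0.2,0.8],[0.003,0,-0.003]],[[2.9,0.2,0.9],[0.003,0,-0.003]],[[2.9,0.2,0.9],[0.003,0,-0.002]],[[2.5,0.2,0.8],[0.003,0,-0.002]]]'
python3 -m crank '[[[0,0,0],[0,0,0]],[[0,0,0],[0,0,0]]]'
python3 -c "
from h import *
plan([(40,61.5,12,3)])"
```

```text
clock: 9.8
tcp_pos: [0.5852, 0.1771, 0.2643]
orientation: [3.095, 0.272, -0.27]
contact_force: [0.1, 0.2, -3.3]
grip_width: 0.0132
gripper_force: 88.5
clock: 10.0
tcp_pos: [0.5839, 0.177, 0.2645]
orientation: [3.095, 0.272, -0.273]
contact_force: [-0.5, 0.9, -2.7]
grip_width: 0.013
gripper_force: 88.5
caddy in bay mm [  6.2  -0.  117.5] bar in caddy mm [83.4  0.1  1.6] tip,roll,yaw [40.06 -0.1  -0.05] F [-0.5  0.9 -2.7] t 10.0
[0.46, 0.0, 0.67] [0.001, 0.0, 0.0]
[0.46, 0.0, 0.67] [0.001, 0.0, 0.0]
[0.46, 0.0, 0.67] [0.001, 0.0, 0.0]
--
```

```bash
python3 -m crank '[[[0.5,0,0.7],[0,0,0]],[[0.5,0,0.7],[0,0,0]],[[0.4,0,0.6],[0,0,0]],[[0,0,0],[0,0,0]]]'
python3 -c "
from h import *
plan([(40,61.5,64,10)])"
```

```text
clock: 10.4
tcp_pos: [0.594, 0.1786, 0.2412]
orientation: [3.094, 0.272, -0.275]
contact_force: [-0.6, 0.4, -3.4]
grip_width: 0.013
gripper_force: 88.5
caddy in bay mm [16.3 -0.2 94.3] bar in caddy mm [60.7  0.2 12.9] tip,roll,yaw [40.15 -0.13 -0.05] F [-0.6  0.4 -3.4] t 10.4
[-0.26, -0.01, 0.44] [0.0, 0.0, 0.0]
[-0.26, -0.01, 0.44] [0.0, 0.0, 0.0]
[-0.26, -0.01, 0.44] [0.0, 0.0, 0.0]
[-0.26, -0.01, 0.44] [0.0, 0.0, 0.0]
[-0.26, -0.01, 0.44] [0.0, 0.0, 0.0]
[-0.26, -0.01, 0.44] [0.0, 0.0, 0.0]
[-0.26, -0.01, 0.44] [0.0, 0.0, 0.0]
[-0.26, -0.01, 0.44] [0.0, 0.0, 0.0]
[-0.26, -0.01, 0.44] [0.0, 0.0, 0.0]
[-0.26, -0.01, 0.44] [0.0, 0.0, 0.0]
--
```

```bash
python3 -m crank '[[[-0.26,0,0.44],[0,0,0]],[[-0.26,0,0.44],[0,0,0]],[[-0.26,0,0.44],[0,0,0]],[[-0.26,0,0.44],[0,0,0]],[[0,0,0],[0,0,0]]]'
python3 -c "
from h import *
plan([(40,61.5,64,6)])"
python3 -m crank '[[[-0.26,0,0.44],[0,0,0]],[[-0.26,0,0.44],[0,0,0]],[[0,0,0],[0,0,0]]]'
python3 -c "
from h import *
plan([(40,61.5,64,4)])"
```

```text
clock: 10.9
tcp_pos: [0.5805, 0.1761, 0.2265]
orientation: [3.094, 0.273, -0.275]
contact_force: [-0.6, 0.3, -3.6]
grip_width: 0.013
gripper_force: 88.5
caddy in bay mm [ 2.6 -0.4 79.5] bar in caddy mm [61.7  0.3 33. ] tip,roll,yaw [ 4.012e+01 -1.300e-01 -4.000e-02] F [-0.6  0.3 -3.6] t 10.9
[-0.26, -0.01, 0.45] [0.0, 0.0, 0.0]
[-0.26, -0.01, 0.45] [0.0, 0.0, 0.0]
[-0.26, -0.01, 0.45] [0.0, 0.0, 0.0]
[-0.26, -0.01, 0.45] [0.0, 0.0, 0.0]
[-0.26, -0.01, 0.45] [0.0, 0.0, 0.0]
[-0.26, -0.01, 0.45] [0.0, 0.0, 0.0]
--
clock: 11.2
tcp_pos: [0.574, 0.1749, 0.2187]
orientation: [3.094, 0.273, -0.275]
contact_force: [-0.7, -0.4, -3.7]
grip_width: 0.0129
gripper_force: 88.5
caddy in bay mm [-4.  -0.5 71.7] bar in caddy mm [61.6  0.4 43.2] tip,roll,yaw [ 4.012e+01 -1.200e-01 -4.000e-02] F [-0.7 -0.4 -3.7] t 11.2
[-0.26, -0.01, 0.45] [0.001, 0.001, 0.0]
[-0.26, -0.01, 0.45] [0.001, 0.001, 0.0]
[-0.26, -0.01, 0.45] [0.001, 0.001, 0.0]
[-0.26, -0.01, 0.45] [0.001, 0.001, 0.0]
--
```

No contact so far, and the bar is entering the mouth. I'll continue until it seats.

```bash
python3 -m crank '[[[-0.26,0,0.44],[0,0,0]],[[-0.26,0,0.44],[0,0,0]],[[0,0,0],[0,0,0]]]'
python3 -m crank '[[[-0.26,0,0.44],[0,0,0]],[[-0.2,0,0.35],[0,0,0]],[[0,0,0],[0,0,0]],[[0,0,0],[0,0,0]]]'
python3 -c "
from h import *
plan([(36,64,63.5,2),(30,66.5,63.5,3),(22,69,63.2,4),(15,70,63.5,3),(0,71,63.5,7)])"
```

```text
clock: 11.5
tcp_pos: [0.5674, 0.1737, 0.2109]
orientation: [3.094, 0.273, -0.275]
contact_force: [0.4, 1.4, -3.0]
grip_width: 0.0132
gripper_force: 88.5
clock: 11.9
tcp_pos: [0.5624, 0.1728, 0.2045]
orientation: [3.095, 0.273, -0.273]
contact_force: [-0.1, -0.2, -4.0]
grip_width: 0.0133
gripper_force: 88.5
caddy in bay mm [-15.7  -0.6  57.5] bar in caddy mm [61.5  0.6 61.5] tip,roll,yaw [ 4.004e+01 -1.100e-01 -3.000e-02] F [-0.1 -0.2 -4. ] t 11.9
[-0.32, -0.03, 0.16] [0.001, 0.035, 0.001]
[-0.33, -0.03, 0.15] [0.001, 0.035, 0.001]
--
[-0.24, -0.0, 0.11] [-0.0, 0.035, 0.0]
[-0.24, -0.0, 0.1] [-0.0, 0.035, 0.0]
[-0.25, -0.0, 0.09] [-0.0, 0.035, 0.0]
--
[-0.22, -0.0, 0.12] [-0.0, 0.035, 0.0]
[-0.22, -0.0, 0.11] [-0.0, 0.035, 0.0]
[-0.23, -0.0, 0.1] [-0.0, 0.035, 0.0]
[-0.23, -0.0, 0.1] [-0.0, 0.035, 0.0]
--
[-0.23, -0.0, 0.18] [-0.0, 0.041, 0.0]
[-0.24, -0.0, 0.17] [-0.0, 0.041, 0.0]
[-0.25, -0.0, 0.16] [-0.0, 0.041, 0.0]
--
[-0.18, -0.0, 0.18] [-0.0, 0.037, 0.0]
[-0.19, -0.0, 0.17] [-0.0, 0.037, 0.0]
[-0.2, -0.0, 0.17] [-0.0, 0.037, 0.0]
[-0.2, -0.0, 0.16] [-0.0, 0.037, 0.0]
[-0.21, -0.0, 0.15] [-0.0, 0.037, 0.0]
[-0.21, -0.0, 0.14] [-0.0, 0.037, 0.0]
[-0.22, -0.0, 0.13] [-0.0, 0.037, 0.0]
--
```

```bash
python3 -m crank '[[[-0.32,0,0.16],[0,0.035,0]],[[-0.32,0,0.15],[0,0.035,0]],[[-0.24,0,0.11],[0,0.035,0]],[[-0.24,0,0.1],[0,0.035,0]],[[0,0,0],[0,0,0]]]'
python3 -c "
from h import *
where(monitor.get_obs())"
python3 -m crank '[[[-0.25,0,0.1],[0,0.035,0]],[[-0.22,0,0.12],[0,0.035,0]],[[-0.22,0,0.11],[0,0.035,0]],[[-0.23,0,0.1],[0,0.035,0]],[[0,0,0],[0,0,0]]]'
python3 -c "
from h import *
plan([(22,69,63.2,1),(15,70,63.5,3),(0,71,63.5,7)])"
```

```text
clock: 12.4
tcp_pos: [0.5499, 0.1706, 0.2012]
orientation: [3.118, 0.276, -0.056]
contact_force: [0.2, -0.3, -4.6]
grip_width: 0.013
gripper_force: 88.5
caddy in bay mm [-19.1  -0.8  46.2] bar in caddy mm [66.4  0.6 63.7] tip,roll,yaw [32.02 -0.09  0.09] F [ 0.2 -0.3 -4.6] t 12.4
clock: 12.9
tcp_pos: [0.541, 0.1689, 0.1963]
orientation: [-3.124, -0.277, -0.161]
contact_force: [0.3, -0.0, -4.1]
grip_width: 0.0132
gripper_force: 88.5
caddy in bay mm [-18.   -1.   34.8] bar in caddy mm [69.   0.7 63.9] tip,roll,yaw [24.09 -0.05  0.17] F [ 0.3 -0.  -4.1] t 12.9
[-0.15, -0.09, 0.09] [-0.001, 0.036, 0.003]
--
[-0.23, -0.0, 0.18] [-0.0, 0.041, 0.0]
[-0.24, -0.0, 0.17] [-0.0, 0.041, 0.0]
[-0.25, -0.0, 0.16] [-0.0, 0.041, 0.0]
--
[-0.18, -0.0, 0.18] [-0.0, 0.037, 0.0]
[-0.19, -0.0, 0.17] [-0.0, 0.037, 0.0]
[-0.2, -0.0, 0.17] [-0.0, 0.037, 0.0]
[-0.2, -0.0, 0.16] [-0.0, 0.037, 0.0]
[-0.21, -0.0, 0.15] [-0.0, 0.037, 0.0]
[-0.21, -0.0, 0.14] [-0.0, 0.037, 0.0]
[-0.22, -0.0, 0.13] [-0.0, 0.037, 0.0]
--
```

```bash
python3 -m crank '[[[-0.15,0,0.08],[0,0.036,0]],[[-0.23,0,0.17],[0,0.041,0]],[[-0.24,0,0.17],[0,0.041,0]],[[-0.25,0,0.16],[0,0.041,0]],[[0,0,0],[0,0,0]]]'
python3 -c "
from h import *
plan([(0,70,63.3,7)])"
```

```text
clock: 13.4
tcp_pos: [0.5333, 0.1673, 0.1887]
orientation: [-3.089, -0.275, -0.405]
contact_force: [-0.8, -0.2, -3.3]
grip_width: 0.013
gripper_force: 88.5
caddy in bay mm [-13.3  -1.2  21.5] bar in caddy mm [70.1  0.8 63.9] tip,roll,yaw [15.05 -0.    0.26] F [-0.8 -0.2 -3.3] t 13.4
[-0.17, -0.02, 0.18] [-0.001, 0.038, 0.001]
[-0.17, -0.02, 0.17] [-0.001, 0.038, 0.001]
[-0.18, -0.02, 0.17] [-0.001, 0.038, 0.001]
[-0.18, -0.02, 0.16] [-0.001, 0.038, 0.001]
[-0.19, -0.02, 0.15] [-0.001, 0.038, 0.001]
[-0.2, -0.02, 0.14] [-0.001, 0.038, 0.001]
[-0.2, -0.02, 0.14] [-0.001, 0.038, 0.001]
--
```

```bash
python3 -m crank '[[[-0.18,0,0.18],[0,0.038,0]],[[-0.18,0,0.17],[0,0.038,0]],[[-0.19,0,0.17],[0,0.038,0]],[[-0.19,0,0.16],[0,0.038,0]],[[0,0,0],[0,0,0]]]'
python3 -m crank '[[[-0.2,0,0.15],[0,0.038,0]],[[-0.2,0,0.14],[0,0.038,0]],[[0,0,0],[0,0,0]]]'
python3 -c "
from h import *
plan([(0,70.8,64.5,2)])"
```

```text
clock: 13.9
tcp_pos: [0.529, 0.1663, 0.1798]
orientation: [-3.037, -0.271, -0.636]
contact_force: [0.1, 0.9, -3.9]
grip_width: 0.0129
gripper_force: 88.4
clock: 14.2
tcp_pos: [0.5266, 0.1657, 0.1754]
orientation: [-3.005, -0.269, -0.75]
contact_force: [-0.7, -0.5, -3.9]
grip_width: 0.0133
gripper_force: 88.7
caddy in bay mm [-0.8 -1.6  3.8] bar in caddy mm [69.7  1.3 63.7] tip,roll,yaw [1.98 0.05 0.35] F [-0.7 -0.5 -3.9] t 14.2
[-0.15, -0.09, 0.08] [-0.002, 0.017, 0.003]
[-0.16, -0.09, 0.08] [-0.002, 0.017, 0.003]
--
```

```bash
python3 -m crank '[[[-0.15,-0.1,0.08],[0,0.017,0]],[[-0.15,0,0.08],[0,0.015,0]],[[0,0,0],[0,0,0]],[[0,0,0],[0,0,0]]]'
python3 -c "
from h import *
where(monitor.get_obs())"
```

```text
clock: 14.6
tcp_pos: [0.5254, 0.166, 0.1729]
orientation: [-2.99, -0.265, -0.797]
contact_force: [-4.4, -1.2, -3.8]
grip_width: 0.0131
gripper_force: 89.0
caddy in bay mm [ 0.8 -1.   1. ] bar in caddy mm [70.1  0.8 64.1] tip,roll,yaw [0.13 0.08 0.28] F [-4.4 -1.2 -3.8] t 14.6
```

```bash
python3 -m crank '[[[-0.07,0,0.12],[0,0,0]],[[0,0,0],[0,0,0]],[[0,0,0],[0,0,0]]]'
python3 -c "
from h import *
where(monitor.get_obs())"
```

```text
clock: 14.9
tcp_pos: [0.5254, 0.1661, 0.1722]
orientation: [-2.989, -0.265, -0.799]
contact_force: [-9.9, -2.8, 3.1]
grip_width: 0.0128
gripper_force: 90.6
caddy in bay mm [ 0.9 -0.8  0.2] bar in caddy mm [70.   0.6 64.8] tip,roll,yaw [0.06 0.14 0.28] F [-9.9 -2.8  3.1] t 14.9
```

It is seated: the rack now carries the weight and the stop bar is in contact. I'll release and back off along the tool axis.

```bash
python3 -m crank '[[[0,0,0],[0,0,0]],[[0,0,0],[0,0,0]],[[0,0,0],[0,0,0]],[[0,0,0],[0,0,0]],[[0,0,0],[0,0,0]]]' 6 20
python3 -m crank '[[[0,0,-1],[0,0,0]],[[0,0,-2],[0,0,0]],[[0,0,-3],[0,0,0]],[[0,0,-3],[0,0,0]],[[0,0,-3],[0,0,0]]]'
python3 - <<'E'
from h import *
o=monitor.get_obs();p,d=optics.grab_frame("wrist");P=cloud("wrist",d,o);m=red(p)&(d>0)
print(o["joints"].round(2))
Q=(P-B)@Rb;Q=Q[m];k=(abs(Q[:,1])<.06)&(abs(Q[:,0])<.12)
for a,b in((.118,.132),(.074,.086)):
    q=Q[k&(Q[:,2]>a)&(Q[:,2]<b)];print(a,len(q),np.median(q,0).round(4),cv2.minAreaRect((q[:,:2]*1000).astype(np.float32)))
p2,_=optics.grab_frame("side")
cv2.imwrite("pics/end.png",cv2.resize(np.hstack([p[:,:,::-1],p2[:,:,::-1]]),(800,300)))
E
```

```text
clock: 15.4
tcp_pos: [0.5257, 0.1671, 0.1722]
orientation: [-2.986, -0.267, -0.801]
contact_force: [-0.1, 0.4, -0.6]
grip_width: 0.0597
gripper_force: 0.0
clock: 15.9
tcp_pos: [0.4654, 0.1571, 0.2768]
orientation: [-2.987, -0.267, -0.799]
contact_force: [0.4, 0.1, 0.2]
grip_width: 0.06
gripper_force: 0.0
[-0.6  -0.12  0.01  2.29  0.42  0.53 -2.31]
0.118 2159 [-0.0031 -0.0007  0.1246] ((-0.13712692260742188, -0.4913473129272461), (80.24639892578125, 13.884199142456055), 0.12819035351276398)
0.074 3970 [ 0.0677 -0.0008  0.0798] ((23.338912963867188, -0.7483596801757812), (127.27483367919922, 99.32113647460938), 0.013958451338112354)
```

View pics/end.png

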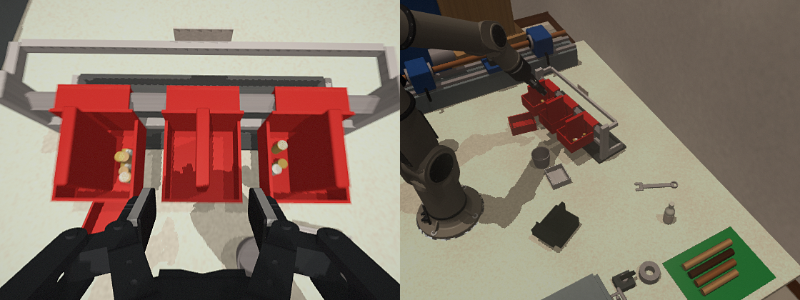

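The left half (wrist) shows the caddy at (202,145) in line with its neighbours, with the gripper clear. The right half (side) shows the bystanders where they were. The measured pose is within 1 mm of the bay's, so I'll hand in.

```bash
python3 -m crank '[[[0,0,0],[0,0,0]],[[0,0,0],[0,0,0]],[[0,0,0],[0,0,0]]]'; python3 -c "
from bench import r
print(r.hand_in())"
```

```text
clock: 16.3
tcp_pos: [0.466, 0.1569, 0.2746]
orientation: [-2.989, -0.267, -0.797]
contact_force: [0.5, 0.3, 0.3]
grip_width: 0.0601
gripper_force: 0.0
the job is handed in; nothing more can be done
None
```

The red caddy hangs on the rail in the middle bay, measured within about 1 mm of centre, upright and released; I handed the job in at 16.3 s, but the call returned no verdict.

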